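# Squeeze a row of dressing boxes firm in the ratchet bundling clamp

### The job

Stand the spare dressing box upright in the gap of the bundling clamp, between the row and the sprung pressure plate. Then work the ratchet lever back and forth until the row is squeezed firm, with the pressure plate pushed about half-way back onto its springs; never let it bottom out, or the boxes are crushed. Leave the lever swung back to its far stop, away from the robot, with the clamp holding, and leave the other things on the bench where they are.

Things in the scene. Friction and masses are not known exactly. Their poses are not given: they have to be found in the camera images.
- clamp: grey steel bundling clamp, 445 mm long, fixed. Origin: centre of the bed at table level; y along the bed to the end stop, x across, away from the robot (yaw within 0.15 rad). In mm: bed top z 20, between two low rails (inside faces x -36 and 36, tops z 30); inner face of its adjustable end stop set at y 160 to 170, top z 110. Ratchet at the -y end; boxes stand rowed at the stop.
- press_plate: sprung steel plate of the clamp, 62 wide, 76 tall. Origin: centre of its face that looks to the end stop, at clamp z 65; clamp's axes. Starts at clamp y -60 to -31, leaving a gap of 49 to 98 mm to the row. Springs behind it: 8 N per mm after 8 N, bottoming on the platen after 16 mm. Only lever pulls advance platen and plate to the stop; a holding pawl keeps them.
- lever (a joint): ratchet lever angle, rad: 0 = far stop (away from the robot), 1.05 = near stop (pulled to the robot); starts at 0.1 to 0.9, stays where left. Pulling (angle grows, clockwise from above) turns the 24-tooth wheel; each notch, 0.26 rad, advances the platen 4.7 mm. Swinging back clicks over the teeth; the wheel slips back at most to its last notch, so a full pull gains about 3 notches.
- lever_grip (a point): on the axis of the lever's upright, freely revolving round black grip, 25 mm diameter, z 98 (2 mm over the arm) to z 160; this point z 135, 130 mm from the pivot: at angle q it lies at pivot + 130*(sin(0.52-q), -cos(0.52-q)) in clamp x, y. Pull felt there: 0.5 to 2 N, row loose; then 2 N, plus 1.1 N per mm the plate is pushed back: 10.5 N half-way (8 mm), 19 N bottomed.
- lever_pivot (a point): on the vertical axis of lever and toothed wheel, at the height of lever_grip: clamp x 18, y -155, z 135 mm. Fixed on the clamp.
- spare_box: the spare carton, white with green sides, 64 (its x) by 41 (its y) by 90 mm tall, 0.1 to 0.2 kg, standing alone left of the clamp, its x within 0.5 rad of the world's. Origin: centre of its underside. It goes in the gap with its 64 mm side across the bed (its x along the clamp's x, either way round).
- box_a: carton like the spare, 64 mm wide, 90 tall, first in the row, next to the end stop; the cartons are 38 to 44 mm thick along the row. Origin: centre of its underside. The row starts with up to 10 mm of air at the stop and 1 to 4 mm between boxes.
- box_b: the same, second in the row.
- box_c: the same, third in the row, the one next to the gap.
- flat_carton: bystander: flat white and green carton, 118 by 78 by 36 mm. Origin: centre of its underside. Leave it.
- sanitiser: bystander: clear bottle, 52 mm diameter, 110 tall. Origin: centre of its underside. Leave it.
- salve_jar: bystander: white jar, 60 mm diameter, 55 tall. Leave it.
- gauze_roll: bystander: upright roll, 54 mm diameter, 70 tall. Leave it.
- tape_roll: bystander: brown roll of tape lying flat, 100 mm diameter, 48 tall. Leave it.
- aid_case: bystander: green case with a black handle, 160 by 110 by 60 mm. Leave it.

How it is judged:
On the way, in this order (a step that is already met when the one before it is completed fails the run):
1. the spare box stands in the bed between the row and the pressure plate, let go (x of spare_box in the frame of clamp between -0.012 and 0.012 m and y of spare_box in the frame of clamp between -0.03 and 0.04 m and z of spare_box in the frame of clamp between 0.016 and 0.025 m and angle between spare_box's own z axis and vertical below 0.08 rad and contact force between the fingers and spare_box below 0.3 N), for 0.2 s.
2. the row is squeezed firm (contact force between press_plate and spare_box above 40 N), for 0.2 s.
At the end, for the whole second after the job is handed in: all four boxes stand upright in the bed in a row against the end stop, the spare one next to the pressure plate; the plate presses on them with 40 to 112 N (pushed back about 4 to 13 of its 16 mm), held by the clamp; the lever is within 0.15 rad of its far stop (x of spare_box in the frame of clamp between -0.012 and 0.012 m and y of spare_box in the frame of clamp between 0.005 and 0.034 m and z of spare_box in the frame of clamp between 0.016 and 0.025 m and angle between each of spare_box, box_a, box_b, box_c's own z axis and vertical below 0.08 rad and x of box_a in the frame of clamp between -0.012 and 0.012 m and y of box_a in the frame of clamp between 0.13 and 0.155 m and z of box_a in the frame of clamp between 0.016 and 0.025 m and x of box_b in the frame of clamp between -0.012 and 0.012 m and y of box_b in the frame of clamp between 0.09 and 0.115 m and z of box_b in the frame of clamp between 0.016 and 0.025 m and x of box_c in the frame of clamp between -0.012 and 0.012 m and y of box_c in the frame of clamp between 0.05 and 0.075 m and z of box_c in the frame of clamp between 0.016 and 0.025 m and contact force between press_plate and spare_box between 40 and 112 N and value of joint lever below 0.15 rad and linear speed of press_plate below 0.01 m/s); the robot touches nothing.
It fails at once if the plate bottoms out and crushes the boxes (more than 127 N on the spare box) (contact force between press_plate and spare_box above 127 N).
It fails at once if a bystander is moved by more than 30 mm (distance of any of flat_carton, sanitiser, salve_jar, gauze_roll, tape_roll, aid_case from where it was at the start of the episode above 0.03 m).
It also fails if it takes over 72 s, if anything falls off the work surface, if the arm or the gripper's body presses on something with over 40 N, if the wrist force passes 120 N, or if a joint passes its speed limit or range.

### The arm

A 6-joint arm with a two-finger parallel gripper is mounted at the origin on the work surface. World frame = base frame: x ahead of the robot, y to its left, z up, the work surface at z = 0. Lengths are in m, angles in rad, forces in N, time in s.
With the tool pointing down it reaches from about 0.35 to 0.775 m from the base axis. Payload 7.3 kg.
Tool frame: the origin (TCP) lies on the centre line of the jaws, within the pads' length; the fingertips stand 17 mm ahead of it and the grasp point (between the pads) lies 2 mm behind it (robot.tip_extent is the distance from the TCP to the fingertips, in m); z points along the fingers, y is the line along which they close (so a half turn about z gives the same grasp; the last joint's range is limited). The gripper opens to 92 mm and grips with 3 to 60 N. Pads are 19 mm wide; open, the fingers measure 130 mm over their backs; the gripper's body (75 mm by 190 mm) begins 47 mm behind the grasp point.
Start: joints at [-1.432, 0.342, 1.524, -0, 1.275, -0.146], TCP at [0.148, -0.504, 0.244] pointing down, gripper open.
Joint ranges: [-2.53, 2.53], [-0.77, 2.02], [0.04, 2.7], [-1, 4.14], [0.28, 2.66], [-3.11, 3.11]. Speed limits (rad/s): [2.57, 2.57, 3.14, 3.14, 3.14, 3.14].

### API

Orientations are given as [roll, pitch, yaw] about the fixed x, y, z axes, in that order (R = Rz(yaw) Ry(pitch) Rx(roll)).
In Python, from cell import robot gives the robot as it stands.
- The arm moves only by the tool step_arm, never from a script. Its argument "motion" is a list of rows, each a list of 2 entries, a list of its own where there are three numbers: the shift along the tool's x, y, z in units of 60 mm (1.0 is 60 mm), then the turn about the tool's z in rad. In form: [[[x, y, z], spin], ...]. A call has 1 to 10 rows; each row is the pose to reach, as a shift and turn from the pose commanded when the call began, along the tool's axes at that moment; what a row does not reach only later rows make up. A row lasts 1/8 s, in which the tool goes at most 62.5 mm and 10.7 degrees, less where a joint would pass 70% of its speed; a pose out of reach is approached as far as the arm can. A call with a gripper value outside its range is refused whole. "hand" is the closure in counts, from 0 (fully open) to 255 (shut), set as the call begins (left out, the last holds). The fingers move at their own pace and stop on an object; "squeeze" is the grip in N (left out, the last holds). Time passes only in rows, so rows that repeat a pose let the fingers close. It gives the time, the measured TCP pose, the force, the opening and the grip force at its end, in the units of the state.
- robot.observe(): the state, without advancing time (a new reading comes with each control period).
- robot.read_camera(name): name is "side" or "top"; returns a dict with "pixels" (480x640x3 uint8, red, green, blue), "intrinsics" (3x3 intrinsics, pixels), "xyz" and "rotation" of the camera in the world. Camera axes: x right, y up, looking along -z (the intrinsics and any distortion apply to the point x, -y, -z); pixel columns grow to the right and rows downward; lengths in m; the calibration is good to about 2 mm. A picture is of the moment at which its call begins. There is no depth.
- robot.hand_in(): hands the job in; it is judged then, once.
The state is a dict: "time": time; "qpos": joint angles; "qvel": joint speeds; "joint_efforts": joint torques, N m; "tool_pos": TCP position; "tool_rot": TCP orientation; "contact_force": force on the tool from outside, world axes, zero at the start; "torque": the same for the moment, N m; "opening": finger opening in m; "grip_force": force on a finger pad.
Only numpy, scipy, OpenCV 4.12 (cv2) and the standard library are available. Lean on these libraries where they do the work, as an engineer would, in place of code of your own. Each camera call takes 0.05 s, during which the arm holds its last target. There are 200 camera calls.

## Working session

There is one attempt and no reset: what is moved stays moved. The work goes in short steps, Python scripts to look and compute and a tool call to move; the robot and the scene stay as the last step left them, time stands still between calls to the robot, and variables do not carry over. Pictures are saved under pics/ and viewed, at most 10 in all, crops included, and the job is handed in when it is done.

Besides the shell and the picture viewer there is one more tool, called after ">>>" as name(argument=value, ...) on one line, values as JSON. step_arm: Moves the arm, as the interface text tells. Its arguments: {"type":"object","properties":{"motion":{"type":"array"},"hand":{"type":"number"},"squeeze":{"type":"number"}},"required":["motion"]}

```bash
ls; mkdir -p pics; cat > h.py <<'E'
import cv2,numpy as np
from cell import robot
def shot(n,f):
    c=robot.read_camera(n); cv2.imwrite(f'pics/{f}.png',c['pixels'][:,:,::-1]); np.savez(f'pics/{f}.npz',**{k:np.array(v) for k,v in c.items()}); return c
def load(f): return dict(np.load(f'pics/{f}.npz',allow_pickle=True))
def ray(c,u,v):
    K=np.array(c['intrinsics']);d=np.linalg.inv(K)@[u,v,1];d=np.array([d[0],-d[1],-d[2]])
    return np.array(c['xyz']),np.array(c['rotation'])@d
def onz(c,u,v,z):
    o,d=ray(c,u,v);return o+d*(z-o[2])/d[2]
def proj(c,p):
    q=np.array(c['rotation']).T@(np.array(p)-c['xyz']);K=np.array(c['intrinsics']);r=K@[q[0],-q[1],-q[2]];return r[:2]/r[2]
def tri(c1,p1,c2,p2):
    o1,d1=ray(c1,*p1);o2,d2=ray(c2,*p2);A=np.c_[d1,-d2];s=np.linalg.lstsq(A,o2-o1,rcond=None)[0]
    a=o1+d1*s[0];b=o2+d2*s[1];return (a+b)/2,np.linalg.norm(a-b)
E
python3 - <<'E'
from h import *
for n in('top','side'):
    c=shot(n,n+'0');print(c['pixels'].shape,c['xyz'],np.round(c['rotation'],3),c['intrinsics'],[k for k in c])
print(robot.observe())
E
```

```text
pics
(480, 640, 3) [0.28729223 0.03726786 1.53627456] [ 0.178  0.005 -1.595] [[586.91948146   0.         325.02003536]
 [  0.         586.91948146 242.81091697]
 [  0.           0.           1.        ]] ['pixels', 'intrinsics', 'xyz', 'rotation']
(480, 640, 3) [0.27464173 1.21490348 0.93554885] [ 0.97   0.019 -2.925] [[600.00921875   0.         323.91414591]
 [  0.         600.00921875 243.07692594]
 [  0.           0.           1.        ]] ['pixels', 'intrinsics', 'xyz', 'rotation']
{'time': 0.1, 'qpos': array([-1.43199038e+00,  3.42665008e-01,  1.52493066e+00,  3.25672740e-05,
        1.27539697e+00, -1.46002119e-01]), 'qvel': array([ 0.00138449, -0.00252925, -0.00335501, -0.00096516,  0.00031803,
        0.00065386]), 'joint_efforts': array([ 1.98721413e-03, -4.32001376e+01, -2.44695568e+01,  7.18639442e-02,
        5.26177988e-02, -3.78681500e-05]), 'tool_pos': array([ 0.14749255, -0.50349988,  0.24310503]), 'tool_rot': array([-3.14021209e+00, -2.34488039e-04,  2.84798405e-01]), 'contact_force': array([ 0.67475144,  0.28846893, -0.80098921]), 'torque': array([-0.00413659,  0.01598528,  0.01115427]), 'grip_force': 0.0, 'opening': 0.09165697844681873}
```

View pics/top0.png

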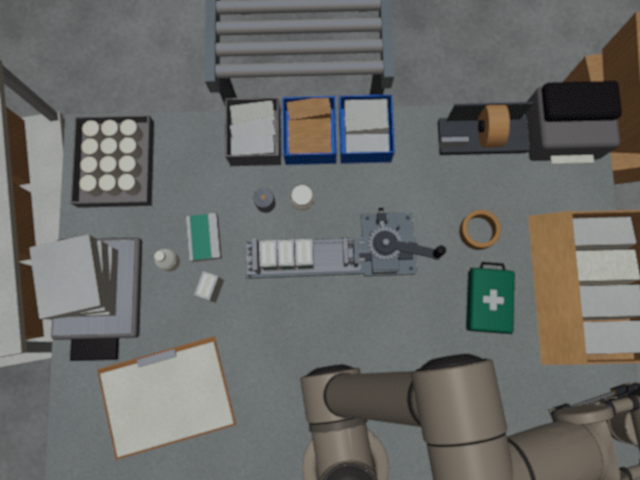

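View pics/side0.png

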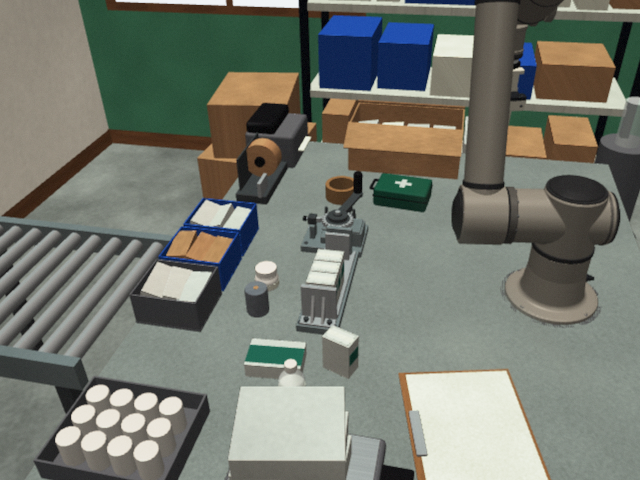

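The top view shows the clamp at about (246..415, 240..275), the row at (260..312, 253), the lever grip at (439,252) and the spare box at (207,286). The side view shows the spare box at about (340,350) and the grip at (358,183).

```bash
cat >> h.py <<'E'
from scipy.spatial.transform import Rotation
_l=load
def fix(c):
    c=dict(c)
    if np.shape(c['rotation'])!=(3,3): c['rotation']=Rotation.from_euler('xyz',c['rotation']).as_matrix()
    return c
def load(f): return fix(_l(f))
def crop(f,x0,y0,x1,y1,s,out):
    im=cv2.imread(f'pics/{f}.png')[y0:y1,x0:x1];cv2.imwrite(f'pics/{out}.png',cv2.resize(im,None,fx=s,fy=s,interpolation=cv2.INTER_CUBIC))
E
python3 - <<'E'
from h import *
t=load('top0');s=load('side0')
print(tri(t,(439,252),s,(358,176)))
print(onz(t,207,286,.09),proj(s,onz(t,207,286,.09)),onz(t,246,258,.02))
a=cv2.resize(cv2.imread('pics/top0.png')[195:315,185:455],None,fx=2.9,fy=2.9,interpolation=cv2.INTER_CUBIC)
b=cv2.resize(cv2.imread('pics/side0.png')[165:385,290:380],None,fx=2.7,fy=2.7,interpolation=cv2.INTER_CUBIC)
cv2.imwrite('pics/a0.png',a);cv2.imwrite('pics/b0.png',b);print(a.shape,b.shape)
E
```

```text
(array([ 0.50955076, -0.23260092,  0.15291649]), np.float64(0.0051940907057020525))
[0.44591787 0.33303196 0.09      ] [342.65440595 336.14378375] [0.52456575 0.24616945 0.02      ]
(348, 783, 3) (594, 243, 3)
```

View pics/a0.png

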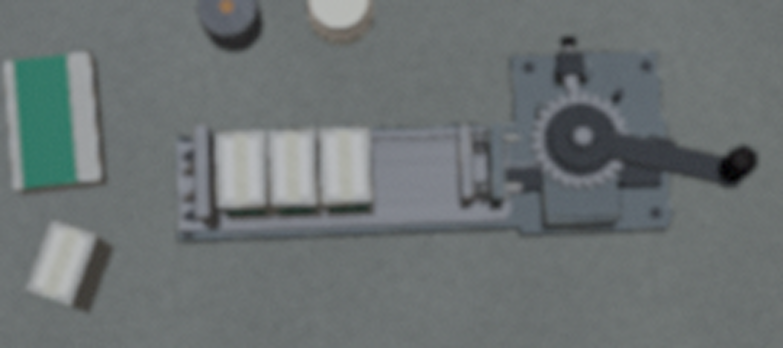

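View pics/b0.png

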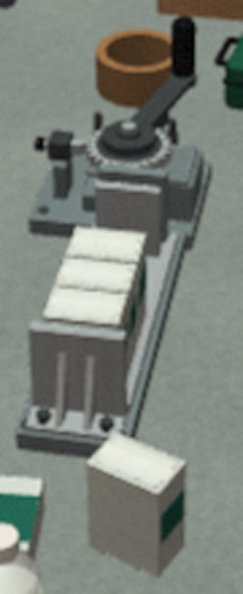

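The crops show the row tops at about (242..345,165) in the top crop, the plate face at about x=462, the pivot at (582,135), the grip at (740,163) and the spare top at (63,264). The spare's long side runs up-left to down-right in the side crop.

```bash
python3 - <<'E'
from h import *
t=load('top0');s=load('side0')
im=t['pixels'].astype(int)
m=((im.min(2)>165)&(im.max(2)-im.min(2)<40)).astype(np.uint8)
cs,_=cv2.findContours(m,cv2.RETR_EXTERNAL,cv2.CHAIN_APPROX_NONE)
for c in cs:
    (x,y),wh,a=cv2.minAreaRect(c)
    if 185<x<330 and 235<y<310 and cv2.contourArea(c)>80:
        z=.09 if x<230 else .11
        P=[onz(t,*p,z)[:2] for p in cv2.boxPoints(((x,y),wh,a))]
        e=[P[1]-P[0],P[2]-P[1]];L=max(e,key=np.linalg.norm)
        print((round(x,1),round(y,1)),np.round(onz(t,x,y,z),4),[round(np.linalg.norm(v)*1000,1) for v in e],'long dir yaw',np.arctan2(L[1],L[0]))
f=lambda u,v:(185+u/2.9,195+v/2.9)
g=lambda u,v:(290+u/2.7,165+v/2.7)
for n,p,z in[('pivot',(582,135),.1),('grip top',(743,160),.16),('gripbot',(733,170),.098),('bed nearL',(180,240),.0),('bed nearR',(515,230),.0),('stop in',(213,175),.11),('plate top near',(461,200),.103),('plate far',(461,126),.103),('boxc edge',(371,170),.11)]:
    print(n,np.round(onz(t,*f(*p),z),4))
print('spare corner tri near', tri(t,f(97,236),s,g(185,463)),tri(t,f(62,222),s,g(118,436)),tri(t,f(30,290),s,g(89,464)),)
print('pivot',tri(t,f(582,135),s,g(128,128)),'grip',tri(t,f(743,160),s,g(183,20)))
print('row', tri(t,f(371,208),s,g(144,233)),'stop',tri(t,f(212,217),s,g(126,332)))
print('rail',tri(t,f(180,240),s,g(105,448)))
E
```

```text
(205.5, 284.9) [0.4487 0.3367 0.09  ] [np.float64(53.7), np.float64(30.3)] long dir yaw -0.338012055904753
(285.0, 252.5) [0.5218 0.1377 0.11  ] [np.float64(29.7), np.float64(52.4)] long dir yaw 3.1280798103395173
(267.5, 253.0) [0.5216 0.1808 0.11  ] [np.float64(32.1), np.float64(54.9)] long dir yaw 3.133204275884212
(303.5, 251.5) [0.5232 0.0921 0.11  ] [np.float64(32.1), np.float64(52.4)] long dir yaw 3.122353638448864
pivot [ 0.5449 -0.1123  0.1   ]
grip top [ 0.5101 -0.2369  0.16  ]
gripbot [ 0.5117 -0.2402  0.098 ]
bed nearL [0.475  0.2461 0.    ]
bed nearR [ 0.4767 -0.0582  0.    ]
stop in [0.5163 0.2031 0.11  ]
plate top near [ 0.4908 -0.0068  0.103 ]
plate far [ 0.5547 -0.0087  0.103 ]
boxc edge [0.5173 0.069  0.11  ]
spare corner tri near (array([0.44428199, 0.30662006, 0.07258939]), np.float64(0.05376170224889367)) (array([0.47202692, 0.32998328, 0.11076633]), np.float64(0.01421088601584701)) (array([0.45114238, 0.36169851, 0.10815662]), np.float64(0.057231433972742614))
pivot (array([ 0.54496401, -0.11167594,  0.10486296]), np.float64(0.001896179879941034)) grip (array([ 0.51164898, -0.23635554,  0.16198638]), np.float64(0.003767072533484305))
row (array([0.48982107, 0.07007631, 0.11160191]), np.float64(0.010397939092011808)) stop (array([0.48241804, 0.20451732, 0.10792466]), np.float64(0.0033836640150146087))
rail (array([0.4836553 , 0.245217  , 0.01542246]), np.float64(0.02103402199759017))
```

```bash
cat > mv.py <<'E'
import sys
from h import *
# args: x,y,z[,yaw] world targets -> shift/spin rows from current pose
o=robot.observe();p=o['tool_pos'];R=Rotation.from_euler('xyz',o['tool_rot']).as_matrix();yaw=o['tool_rot'][2]
print('t',round(o['time'],2),'p',np.round(p,4),'rot',np.round(o['tool_rot'],3),'F',np.round(o['contact_force'],1),'q',np.round(o['qpos'],2))
for a in sys.argv[1:]:
    v=[float(k) for k in a.split(',')];d=R.T@(np.array(v[:3])-p)/.06
    print(np.round(d,2).tolist(),'spin',round(-(v[3]-yaw),3) if len(v)>3 else '')
E
python3 mv.py .42,-.15,.26,.7 .445,.1,.26,1 .448,.336,.22,1.233
```

```text
t 0.1 p [ 0.1475 -0.5035  0.2431] rot [-3.14  -0.     0.285] F [ 0.7  0.3 -0.8] q [-1.43  0.34  1.52  0.    1.28 -0.15]
[6.01, -4.38, -0.27] spin -0.415
[7.58, -8.26, -0.27] spin -0.715
[8.74, -12.02, 0.4] spin -0.948
```

>>> step_arm(motion=[[[0.75, -0.55, -0.1], -0.05], [[1.5, -1.1, -0.2], -0.1], [[2.25, -1.65, -0.27], -0.15], [[3.0, -2.2, -0.27], -0.2], [[3.75, -2.75, -0.27], -0.25], [[4.5, -3.3, -0.27], -0.3], [[5.25, -3.85, -0.27], -0.35], [[6.0, -4.4, -0.27], -0.42], [[6.35, -5.2, -0.27], -0.5], [[6.7, -6.0, -0.27], -0.6]], hand=0, squeeze=15)

```text
time: 1.35
tool_pos: [0.4322, -0.0436, 0.2595]
tool_rot: [-3.141, 0.0, 0.888]
contact_force: [0.2, -0.2, 0.1]
opening: 0.0914
grip_force: 0.0
```

```bash
python3 mv.py .448,.336,.22,1.233
```

```text
t 1.35 p [ 0.4322 -0.0436  0.2595] rot [-3.141  0.     0.888] F [ 0.2 -0.2  0.1] q [-0.28  0.16  1.72 -0.    1.26  0.41]
[5.07, -3.79, 0.66] spin -0.345
```

>>> step_arm(motion=[[[0.75, -0.55, 0], -0.05], [[1.5, -1.1, 0], -0.1], [[2.25, -1.65, 0], -0.15], [[3.0, -2.2, 0], -0.2], [[3.75, -2.75, 0.1], -0.25], [[4.4, -3.3, 0.3], -0.3], [[5.07, -3.79, 0.5], -0.345], [[5.07, -3.79, 0.66], -0.345], [[5.07, -3.79, 0.66], -0.345], [[5.07, -3.79, 0.66], -0.345]])

```text
time: 2.6
tool_pos: [0.4492, 0.333, 0.2207]
tool_rot: [3.141, 0.0, 1.228]
contact_force: [0.4, 0.1, -0.6]
opening: 0.0923
grip_force: 0.0
```

```bash
python3 - <<'E'
from h import *
t=fix(shot('top','top1'));s=fix(shot('side','side1'))
a=cv2.resize(cv2.imread('pics/top1.png')[200:330,130:270],None,fx=3,fy=3,interpolation=cv2.INTER_CUBIC)
b=cv2.resize(cv2.imread('pics/side1.png')[230:390,270:400],None,fx=2.8,fy=2.8,interpolation=cv2.INTER_CUBIC)
h=max(len(a),len(b));pad=lambda i:np.pad(i,((0,h-len(i)),(0,0),(0,0)))
cv2.imwrite('pics/ab1.png',np.hstack([pad(a),pad(b)]))
# spare corners re-matched across the first pair of views
t=load('top0');s=load('side0');f=lambda u,v:(185+u/2.9,195+v/2.9);g=lambda u,v:(290+u/2.7,165+v/2.7)
P=[tri(t,f(*i),s,g(*j)) for i,j in[((97,236),(120,434)),((60,222),(89,464)),((72,305),(186,463)),((30,290),(156,490))]]
for p in P: print(np.round(p[0],4),round(p[1],4))
print(np.mean([p[0] for p in P],0))
E
python3 mv.py
```

```text
[0.469  0.305  0.0893] 0.0006
[0.4843 0.3379 0.0851] 0.0032
[0.4123 0.3261 0.0885] 0.0028
[0.4271 0.3615 0.0913] 0.0058
[0.44816521 0.33263281 0.08853317]
t 2.7 p [0.4494 0.3331 0.221 ] rot [ 3.141e+00 -1.000e-03  1.228e+00] F [0.5 0.7 0.1] q [ 0.5   0.42  1.46 -0.    1.25  0.84]
```

View pics/ab1.png

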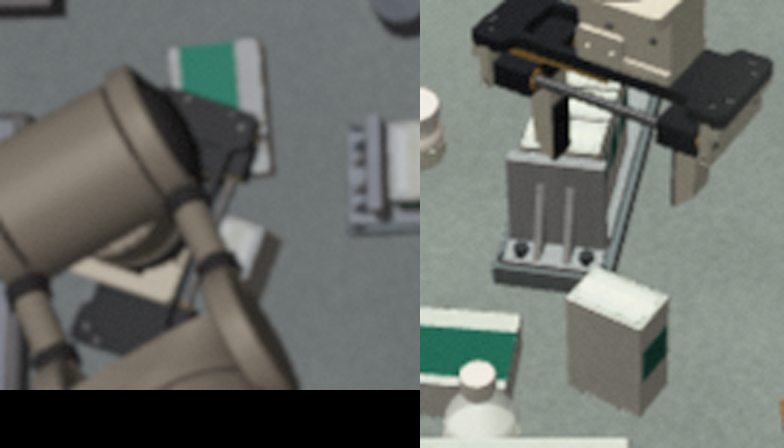

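The jaws straddle the spare in the side view (spare top at about (617,300) in the crop), and the four triangulated top corners give a centre of (0.448, 0.333) and a height of 0.089. Descending.

>>> step_arm(motion=[[[0, 0, 0.5], 0.01], [[0, 0, 1.0], 0.02], [[0, 0, 1.5], 0.02], [[0, 0, 2.0], 0.02], [[0, 0, 2.4], 0.02], [[0, 0, 2.58], 0.02], [[0, 0, 2.58], 0.02], [[0, 0, 2.58], 0.02]])

```text
time: 3.7
tool_pos: [0.4497, 0.3342, 0.0666]
tool_rot: [3.14, -0.001, 1.21]
contact_force: [-0.5, -0.5, 0.2]
opening: 0.092
grip_force: 0.0
```

>>> step_arm(motion=[[[0, 0, 0], 0], [[0, 0, 0], 0], [[0, 0, 0], 0], [[0, 0, 0], 0], [[0, 0, 0], 0], [[0, 0, 0], 0], [[0, 0, 0], 0], [[0, 0, 0], 0]], hand=200, squeeze=15)

```text
time: 4.7
tool_pos: [0.4492, 0.334, 0.0658]
tool_rot: [3.141, -0.0, 1.21]
contact_force: [0.9, -0.8, 4.8]
opening: 0.0637
grip_force: 15.0
```

```bash
python3 mv.py .449,.333,.215,1.208 .523,.031,.215,1.583
```

```text
t 4.7 p [0.4492 0.334  0.0658] rot [ 3.141 -0.     1.21 ] F [ 0.9 -0.8  4.8] q [ 0.5   0.6   1.64 -0.    0.9   0.86]
[-0.02, 0.0, -2.49] spin 0.002
[-4.29, 2.94, -2.49] spin -0.373
```

>>> step_arm(motion=[[[0, 0, -0.5], 0], [[0, 0, -1.0], 0], [[0, 0, -1.7], 0], [[0, 0, -2.5], 0], [[-0.85, 0.6, -2.5], -0.08], [[-1.7, 1.2, -2.5], -0.16], [[-2.55, 1.75, -2.5], -0.24], [[-3.4, 2.35, -2.5], -0.32], [[-4.29, 2.93, -2.5], -0.373], [[-4.29, 2.93, -2.5], -0.373]])

```text
time: 5.95
tool_pos: [0.5224, 0.0274, 0.2144]
tool_rot: [-3.139, 0.0, 1.577]
contact_force: [0.6, 0.4, -1.9]
opening: 0.0639
grip_force: 15.0
```

```bash
python3 mv.py; python3 - <<'E'
from h import *
t=load('top0');im=t['pixels'].astype(int)
g=cv2.cvtColor(t['pixels'],cv2.COLOR_RGB2GRAY).astype(int)
print('rows238-284 gap cols'); print([(r,round(g[r,316:340].mean()),round(g[r,316:326].mean()),round(g[r,330:340].mean())) for r in range(236,282)])
b=shot('side','side2');shot('top','top2')
crop('side2',290,160,400,330,3.5,'s2')
E
```

```text
t 5.95 p [0.5224 0.0274 0.2144] rot [-3.139  0.     1.577] F [ 0.6  0.4 -1.9] q [-0.09  0.37  1.57 -0.    1.2  -0.1 ]
rows238-284 gap cols
[(236, 111, 111, 111), (237, 109, 109, 110), (238, 107, 104, 111), (239, 113, 108, 117), (240, 122, 120, 125), (241, 122, 123, 121), (242, 115, 115, 115), (243, 118, 117, 119), (244, 125, 124, 126), (245, 128, 127, 130), (246, 130, 129, 131), (247, 131, 130, 132), (248, 130, 130, 131), (249, 129, 129, 129), (250, 128, 128, 129), (251, 129, 128, 130), (252, 130, 129, 131), (253, 132, 131, 132), (254, 131, 131, 132), (255, 131, 131, 131), (256, 131, 131, 131), (257, 131, 131, 132), (258, 131, 131, 132), (259, 130, 130, 131), (260, 131, 131, 131), (261, 131, 132, 131), (262, 132, 132, 131), (263, 131, 131, 131), (264, 130, 130, 131), (265, 131, 131, 132), (266, 133, 132, 133), (267, 134, 134, 134), (268, 134, 134, 134), (269, 133, 133, 133), (270, 130, 131, 128), (271, 120, 125, 115), (272, 106, 109, 103), (273, 96, 98, 94), (274, 87, 91, 85), (275, 90, 88, 94), (276, 104, 100, 109), (277, 112, 110, 113), (278, 113, 112, 113), (279, 113, 113, 112), (280, 112, 113, 112), (281, 112, 112, 112)]
```

View pics/s2.png

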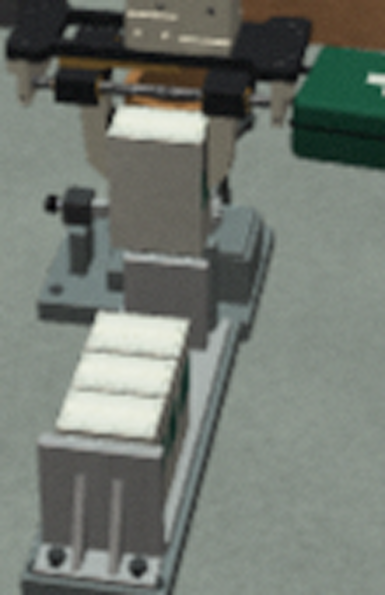

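```bash
python3 - <<'E'
from h import *
t=load('top0')
for n,r,z in[('far outer',238.7,.03),('far inner top',241.8,.03),('far inner bot',243.4,.02),('near outer',271.2,.03)]:
  print(n,onz(t,328,r+.0,z))
# row tops: box edges along x at each box
g=cv2.cvtColor(t['pixels'],cv2.COLOR_RGB2GRAY).astype(float)
for c in (267,285,303,304):
  pr=g[230:285,c-4:c+5].mean(1);d=np.diff(pr);u=230+np.argmax(d[:20])+1.;l=230+25+np.argmin(d[25:45])+1.
  print(c,u,l,onz(t,c,u,.11)[:2],onz(t,c,l,.11)[:2], np.round(pr[5:18]),np.round(pr[28:46]))
s=load('side2');tt=load('top2')
f=lambda u,v:(290+u/3.5,160+v/3.5)
# held box: bottom near-face corners and top corners on its face y=const; row top edges
for n,p in[('held TL',(108,137)),('held TR',(205,144)),('held BL',(110,247)),('held BR',(209,255))]:
  o,d=ray(s,*f(*p));q=o+d*((.0274+.0205-o[1])/d[1]);print(n,np.round(q,4))
for n,p in[('a TL',(55,428)),('a TR',(160,440)),('stop L',(37,440)),('stop R',(162,460)),('c back L',(96,313)),('c back R',(190,320))]:
  print(n,np.round(onz(s,*f(*p),.11),4))
E
```

```text
far outer [0.56871233 0.03062373 0.03      ]
far inner top [0.56048943 0.03082656 0.03      ]
far inner bot [0.55803705 0.03088903 0.02      ]
near outer [0.48327357 0.03273127 0.03      ]
267 240.0 267.0 [0.55422718 0.18182893] [0.4868909  0.18225168] [114. 114. 115. 115. 122. 140. 158. 169. 175. 178. 178. 178. 177.] [177. 177. 177. 177. 177. 172. 165. 150. 118.  74.  51.  68.  97. 120.
 130. 126. 111. 101.]
285 240.0 266.0 [0.55312658 0.13732168] [0.48828365 0.13808066] [114. 113. 112. 111. 122. 147. 165. 174. 177. 178. 178. 178. 177.] [177. 177. 177. 176. 174. 169. 156. 124.  81.  51.  54.  82. 111. 126.
 125. 112. 104.  96.]
303 239.0 265.0 [0.5545402 0.0927858] [0.48967679 0.09389699] [111. 111. 111. 122. 146. 164. 173. 177. 178. 178. 178. 178. 177.] [177. 178. 177. 175. 171. 160. 134.  95.  60.  50.  73. 103. 122. 127.
 117. 105.  97.  86.]
304 239.0 265.0 [0.55447904 0.09031364] [0.4896167  0.09144436] [111. 110. 111. 122. 146. 165. 174. 177. 178. 178. 178. 177. 177.] [177. 178. 177. 175. 171. 159. 132.  92.  58.  50.  74. 104. 123. 126.
 116. 105.  97.  85.]
held TL [0.552  0.0479 0.2363]
held TR [0.4871 0.0479 0.238 ]
held BL [0.5526 0.0479 0.1496]
held BR [0.4839 0.0479 0.1515]
a TL [0.5551 0.2004 0.11  ]
a TR [0.4872 0.1996 0.11  ]
stop L [0.5634 0.2144 0.11  ]
stop R [0.4821 0.2188 0.11  ]
c back L [0.558  0.0714 0.11  ]
c back R [0.4932 0.0674 0.11  ]
```

```bash
python3 mv.py .5245,.031,.102,1.585
```

```text
t 6.05 p [0.5218 0.0309 0.2146] rot [-3.139e+00 -1.000e-03  1.581e+00] F [ 0.3  1.  -2.6] q [-0.09  0.36  1.57  0.    1.2  -0.1 ]
[-0.0, 0.05, 1.88] spin -0.004
```

>>> step_arm(motion=[[[0, 0.03, 0.4], 0], [[0, 0.05, 0.8], 0], [[0, 0.05, 1.2], 0], [[0, 0.05, 1.5], 0], [[0, 0.05, 1.75], 0], [[0, 0.05, 1.88], 0], [[0, 0.05, 1.88], 0]])

```text
time: 6.92
tool_pos: [0.5252, 0.0316, 0.1024]
tool_rot: [-3.141, -0.0, 1.583]
contact_force: [-0.7, 0.1, -1.1]
opening: 0.0638
grip_force: 15.0
```

```bash
python3 mv.py .5245,.031,.09,1.585; python3 - <<'E'
from h import *
shot('side','side3');shot('top','top3')
a=cv2.resize(cv2.imread('pics/top3.png')[215:295,235:375],None,fx=3.2,fy=3.2,interpolation=cv2.INTER_CUBIC)
b=cv2.resize(cv2.imread('pics/side3.png')[215:335,290:380],None,fx=3.8,fy=3.8,interpolation=cv2.INTER_CUBIC)
h=max(len(a),len(b));pad=lambda i:np.pad(i,((0,h-len(i)),(0,0),(0,0)))
cv2.imwrite('pics/ab3.png',np.hstack([pad(a),pad(b)]));print(a.shape)
E
```

```text
t 6.92 p [0.5252 0.0316 0.1024] rot [-3.141 -0.     1.583] F [-0.7  0.1 -1.1] q [-0.09  0.5   1.71 -0.    0.93 -0.1 ]
[-0.01, -0.01, 0.21] spin -0.002
(256, 448, 3)
```

View pics/ab3.png

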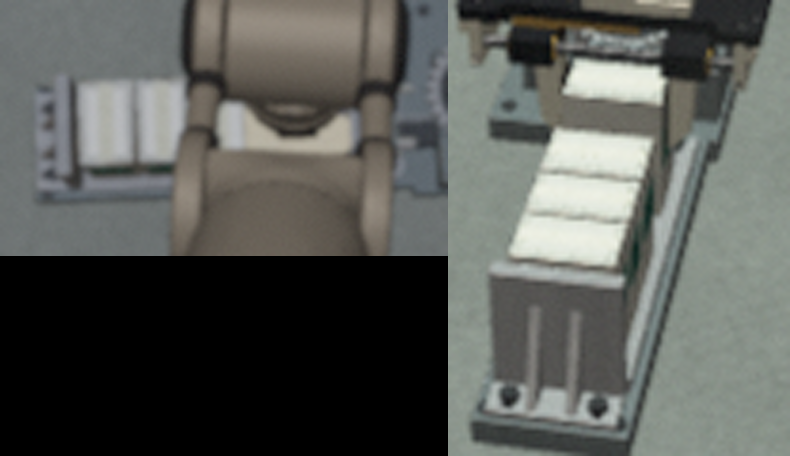

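The side crop shows the held spare's top-near edge at (563..662, 100), in line with the row's edges to within about 2 mm. The gap to box c looks open. Lowering gently.

>>> step_arm(motion=[[[0, 0, 0.06], 0], [[0, 0, 0.12], 0], [[0, 0, 0.17], 0], [[0, 0, 0.2], 0], [[0, 0, 0.2], 0]])

```text
time: 7.65
tool_pos: [0.5254, 0.0311, 0.0905]
tool_rot: [-3.141, 0.0, 1.583]
contact_force: [0.9, 0.3, -1.1]
opening: 0.0637
grip_force: 15.0
```

>>> step_arm(motion=[[[0, 0, 0.03], 0], [[0, 0, 0.06], 0], [[0, 0, 0.08], 0], [[0, 0, 0.08], 0]])

```text
time: 8.15
tool_pos: [0.5255, 0.0311, 0.0858]
tool_rot: [-3.142, 0.0, 1.583]
contact_force: [-0.0, -0.1, -1.2]
opening: 0.0636
grip_force: 15.0
```

>>> step_arm(motion=[[[0, 0, 0.02], 0], [[0, 0, 0.03], 0], [[0, 0, 0.03], 0]])

```text
time: 8.52
tool_pos: [0.5256, 0.0311, 0.0857]
tool_rot: [3.141, 0.0, 1.583]
contact_force: [-2.9, -0.4, 12.9]
opening: 0.0643
grip_force: 15.0
```

>>> step_arm(motion=[[[0, 0, 0], 0], [[0, 0, 0], 0], [[0, 0, 0], 0], [[0, 0, 0], 0], [[0, 0, 0], 0], [[0, 0, 0], 0]], hand=0)

```text
time: 9.28
tool_pos: [0.5255, 0.0311, 0.0841]
tool_rot: [-3.142, 0.0, 1.583]
contact_force: [-0.0, 0.1, 1.3]
opening: 0.0917
grip_force: 0.0
```

>>> step_arm(motion=[[[0, 0, -0.3], 0], [[0, 0, -0.8], 0], [[0, 0, -1.5], 0], [[0, 0, -2.2], 0], [[0, 0, -2.5], 0], [[0.5, 0, -2.5], 0], [[1.2, 0, -2.5], 0], [[2.0, 0, -2.5], 0], [[2.8, 0, -2.5], 0], [[2.8, 0, -2.5], 0]])

```text
time: 10.52
tool_pos: [0.5229, 0.2019, 0.2338]
tool_rot: [-3.141, -0.0, 1.587]
contact_force: [-0.1, -0.9, 0.7]
opening: 0.092
grip_force: 0.0
```

```bash
python3 mv.py .51,-.236,.2,1.57;
```

```text
t 10.53 p [0.5229 0.2019 0.2338] rot [-3.141 -0.     1.587] F [-0.1 -0.9  0.7] q [0.23 0.41 1.44 0.   1.29 0.22]
[-7.29, -0.33, 0.56] spin 0.017
```

>>> step_arm(motion=[[[-0.9, 0, 0], 0], [[-1.8, 0, 0], 0], [[-2.7, -0.05, 0], 0], [[-3.6, -0.1, 0], 0], [[-4.5, -0.15, 0], 0], [[-5.4, -0.2, 0], 0], [[-6.3, -0.25, 0], 0], [[-7.0, -0.3, 0], 0], [[-7.29, -0.33, 0.2], 0.017], [[-7.29, -0.33, 0.4], 0.017]])

```text
time: 11.78
tool_pos: [0.5081, -0.2392, 0.2089]
tool_rot: [-3.141, -0.001, 1.563]
contact_force: [0.3, -0.6, 0.0]
opening: 0.0918
grip_force: 0.0
```

```bash
python3 mv.py .511,-.236,.133,1.571; python3 - <<'E'
from h import *
shot('side','side4');shot('top','top4')
a=cv2.resize(cv2.imread('pics/top4.png')[215:285,235:455],None,fx=2.2,fy=2.2,interpolation=cv2.INTER_CUBIC)
b=cv2.resize(cv2.imread('pics/side4.png')[165:325,295:380],None,fx=3.6,fy=3.6,interpolation=cv2.INTER_CUBIC)
h=max(len(a),len(b));pad=lambda i:np.pad(i,((0,h-len(i)),(0,0),(0,0)))
cv2.imwrite('pics/ab4.png',np.hstack([pad(a),pad(b)]));print(a.shape)
E
```

```text
t 11.78 p [ 0.5081 -0.2392  0.2089] rot [-3.141e+00 -1.000e-03  1.563e+00] F [ 0.3 -0.6  0. ] q [-0.58  0.44  1.48  0.    1.23 -0.57]
[0.05, 0.05, 1.26] spin -0.008
(154, 484, 3)
```

View pics/ab4.png

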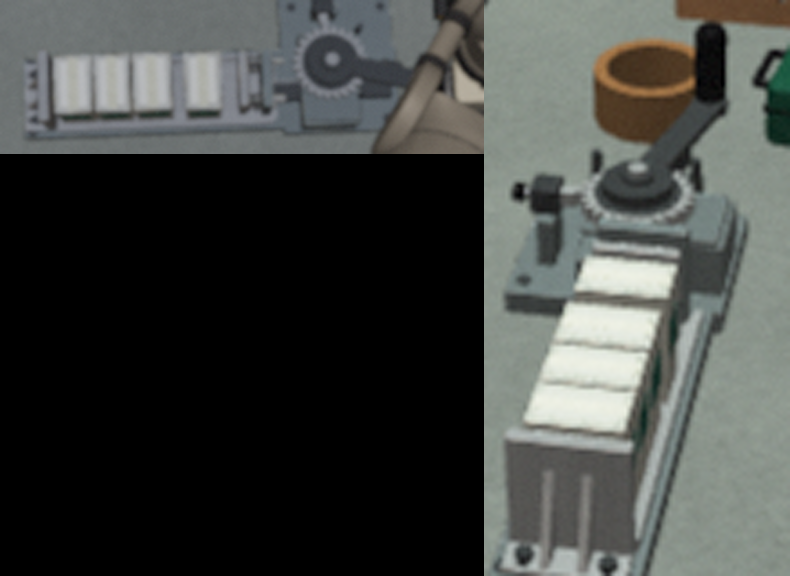

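The spare stands upright in the bed at about (204,83) in the top crop, clear of box c (right edge at 171) and the plate (about 243). The grip is at (710,60) in the side crop. Descending on the grip.

>>> step_arm(motion=[[[0.05, 0.05, 0.3], 0], [[0.05, 0.05, 0.6], 0], [[0.05, 0.05, 0.9], 0], [[0.05, 0.05, 1.15], 0], [[0.05, 0.05, 1.26], 0], [[0.05, 0.05, 1.26], 0]])

```text
time: 12.62
tool_pos: [0.512, -0.2351, 0.1344]
tool_rot: [-3.141, -0.0, 1.566]
contact_force: [-0.1, 0.1, -0.7]
opening: 0.0917
grip_force: 0.0
```

>>> step_arm(motion=[[[0, 0, 0], 0], [[0, 0, 0], 0], [[0, 0, 0], 0], [[0, 0, 0], 0], [[0, 0, 0], 0], [[0, 0, 0], 0], [[0, 0, 0], 0], [[0, 0, 0], 0]], hand=240, squeeze=25)

```text
time: 13.62
tool_pos: [0.512, -0.2354, 0.1345]
tool_rot: [3.142, 0.0, 1.566]
contact_force: [0.9, 1.2, -0.4]
opening: 0.0241
grip_force: 25.0
```

```bash
cat > lev.py <<'E'
import sys
from h import *
P=np.array([.545,-.112]);th=.012
o=robot.observe();p=o['tool_pos'];R=Rotation.from_euler('xyz',o['tool_rot']).as_matrix()
v=p[:2]-P;a=np.arctan2(v[0],-v[1]);f=o['contact_force'];tg=np.array([-np.cos(a),-np.sin(a)]) # pull direction (q grows)
print('t',round(o['time'],2),'p',np.round(p,4),'r',round(np.linalg.norm(v),4),'q',round(.52-(a-th),3),'pullback force',round(-f[:2]@tg,1),'F',np.round(f,1),'open',round(o['opening'],4))
for q in sys.argv[1:]:
    b=.52-float(q)+th;w=np.r_[P+.13*np.array([np.sin(b),-np.cos(b)]),.133]
    print(q,np.round(R.T@(w-p)/.06,2).tolist())
E
python3 lev.py .8 .7 .6 .5 .4 .3 .2 .1 .03
```

```text
t 13.62 p [ 0.512  -0.2354  0.1345] r 0.1278 q 0.794 pullback force 0.5 F [ 0.9  1.2 -0.4] open 0.0241
.8 [-0.03, -0.02, 0.03]
.7 [-0.08, 0.19, 0.03]
.6 [-0.1, 0.4, 0.03]
.5 [-0.11, 0.62, 0.03]
.4 [-0.09, 0.84, 0.03]
.3 [-0.05, 1.05, 0.03]
.2 [0.02, 1.26, 0.03]
.1 [0.1, 1.46, 0.03]
.03 [0.17, 1.59, 0.03]
```

>>> step_arm(motion=[[[-0.05, 0.19, 0], 0], [[-0.08, 0.4, 0], 0], [[-0.09, 0.62, 0], 0], [[-0.08, 0.84, 0], 0], [[-0.04, 1.05, 0], 0], [[0.03, 1.26, 0], 0], [[0.11, 1.46, 0], 0], [[0.17, 1.56, 0], 0], [[0.17, 1.56, 0], 0]])

```text
time: 14.75
tool_pos: [0.6066, -0.226, 0.1345]
tool_rot: [3.14, 0.001, 1.566]
contact_force: [1.4, -2.1, 1.5]
opening: 0.0242
grip_force: 25.0
```

```bash
python3 lev.py .05 .15 .27 .39 .51 .63 .75 .87 .95 1.0 1.03
```

```text
t 14.75 p [ 0.6066 -0.226   0.1345] r 0.1296 q 0.037 pullback force 0.2 F [ 1.4 -2.1  1.5] open 0.0242
.05 [-0.02, -0.02, 0.03]
.15 [-0.11, -0.22, 0.03]
.27 [-0.19, -0.46, 0.03]
.39 [-0.25, -0.72, 0.02]
.51 [-0.27, -0.98, 0.02]
.63 [-0.26, -1.24, 0.02]
.75 [-0.22, -1.49, 0.02]
.87 [-0.15, -1.74, 0.02]
.95 [-0.09, -1.91, 0.02]
1.0 [-0.04, -2.0, 0.02]
1.03 [-0.01, -2.06, 0.02]
```

>>> step_arm(motion=[[[-0.1, -0.2, 0], 0], [[-0.19, -0.46, 0], 0], [[-0.25, -0.72, 0], 0], [[-0.27, -0.98, 0], 0], [[-0.26, -1.24, 0], 0], [[-0.22, -1.49, 0], 0], [[-0.15, -1.74, 0], 0], [[-0.09, -1.91, 0], 0], [[-0.04, -2.0, 0], 0], [[-0.04, -2.0, 0], 0]])

```text
time: 16.0
tool_pos: [0.4849, -0.2248, 0.1345]
tool_rot: [3.141, -0.005, 1.565]
contact_force: [6.3, 12.3, 0.6]
opening: 0.0244
grip_force: 25.0
```

```bash
python3 lev.py .9 .8 .7 .6 .5 .4 .3 .2 .1 .03
```

```text
t 16.0 p [ 0.4849 -0.2248  0.1345] r 0.1278 q 1.021 pullback force -0.2 F [ 6.3 12.3  0.6] open 0.0244
.9 [-0.14, 0.22, 0.02]
.8 [-0.21, 0.43, 0.02]
.7 [-0.25, 0.64, 0.02]
.6 [-0.28, 0.86, 0.02]
.5 [-0.28, 1.07, 0.02]
.4 [-0.26, 1.29, 0.02]
.3 [-0.22, 1.5, 0.03]
.2 [-0.16, 1.71, 0.03]
.1 [-0.08, 1.91, 0.03]
.03 [-0.01, 2.04, 0.03]
```

```bash
sed -i 's/\.545,-\.112/.5469,-.1105/' lev.py; python3 lev.py 1.0 .9 .8 .7 .6 .5 .4 .3 .2 .1 .03
```

```text
t 16.0 p [ 0.4849 -0.2248  0.1345] r 0.13 q 1.029 pullback force -0.3 F [ 6.3 12.3  0.6] open 0.0244
1.0 [-0.03, 0.06, 0.02]
.9 [-0.11, 0.25, 0.02]
.8 [-0.18, 0.46, 0.02]
.7 [-0.23, 0.67, 0.02]
.6 [-0.25, 0.89, 0.02]
.5 [-0.25, 1.1, 0.02]
.4 [-0.23, 1.32, 0.02]
.3 [-0.19, 1.53, 0.03]
.2 [-0.13, 1.74, 0.03]
.1 [-0.05, 1.94, 0.03]
.03 [0.02, 2.08, 0.03]
```

>>> step_arm(motion=[[[-0.05, 0.25, 0], 0], [[-0.13, 0.46, 0], 0], [[-0.18, 0.67, 0], 0], [[-0.21, 0.89, 0], 0], [[-0.21, 1.1, 0], 0], [[-0.19, 1.32, 0], 0], [[-0.15, 1.53, 0], 0], [[-0.09, 1.74, 0], 0], [[-0.01, 1.94, 0], 0], [[0.06, 2.06, 0], 0]])

```text
time: 17.25
tool_pos: [0.6102, -0.2242, 0.1345]
tool_rot: [3.141, 0.001, 1.566]
contact_force: [-1.8, 0.6, 2.4]
opening: 0.0238
grip_force: 25.0
```

```bash
python3 lev.py .05 .15 .27 .39 .51 .63 .75 .87 .95 1.0; python3 -c "
from h import *
shot('top','top5')"
```

```text
t 17.25 p [ 0.6102 -0.2242  0.1345] r 0.1301 q 0.024 pullback force -1.3 F [-1.8  0.6  2.4] open 0.0238
.05 [-0.02, -0.05, 0.03]
.15 [-0.12, -0.25, 0.03]
.27 [-0.2, -0.49, 0.03]
.39 [-0.25, -0.75, 0.03]
.51 [-0.28, -1.01, 0.02]
.63 [-0.27, -1.27, 0.02]
.75 [-0.23, -1.52, 0.02]
.87 [-0.16, -1.77, 0.02]
.95 [-0.09, -1.93, 0.02]
1.0 [-0.05, -2.03, 0.02]
```

>>> step_arm(motion=[[[-0.11, -0.25, 0], 0], [[-0.19, -0.49, 0], 0], [[-0.24, -0.75, 0], 0], [[-0.27, -1.01, 0], 0], [[-0.26, -1.27, 0], 0], [[-0.22, -1.52, 0], 0], [[-0.15, -1.77, 0], 0], [[-0.08, -1.93, 0], 0], [[-0.04, -2.03, 0], 0], [[-0.04, -2.03, 0], 0]])

```text
time: 18.55
tool_pos: [0.4873, -0.2258, 0.1345]
tool_rot: [3.142, -0.001, 1.566]
contact_force: [2.1, 5.5, 0.9]
opening: 0.0243
grip_force: 25.0
```

```bash
python3 lev.py .9 .8 .7 .6 .5 .4 .3 .2 .1 .02
```

```text
t 18.55 p [ 0.4873 -0.2258  0.1345] r 0.1298 q 1.009 pullback force -0.7 F [2.1 5.5 0.9] open 0.0243
.9 [-0.1, 0.22, 0.03]
.8 [-0.17, 0.42, 0.03]
.7 [-0.21, 0.63, 0.03]
.6 [-0.24, 0.85, 0.03]
.5 [-0.24, 1.06, 0.03]
.4 [-0.22, 1.28, 0.03]
.3 [-0.18, 1.49, 0.03]
.2 [-0.12, 1.7, 0.03]
.1 [-0.04, 1.9, 0.03]
.02 [0.04, 2.06, 0.03]
```

>>> step_arm(motion=[[[-0.08, 0.22, 0], 0], [[-0.15, 0.42, 0], 0], [[-0.19, 0.63, 0], 0], [[-0.22, 0.85, 0], 0], [[-0.22, 1.06, 0], 0], [[-0.2, 1.28, 0], 0], [[-0.16, 1.49, 0], 0], [[-0.1, 1.7, 0], 0], [[-0.02, 1.9, 0], 0], [[0.06, 2.06, 0], 0]])

```text
time: 19.8
tool_pos: [0.6121, -0.223, 0.1345]
tool_rot: [3.141, 0.0, 1.566]
contact_force: [0.2, -1.2, 0.3]
opening: 0.0244
grip_force: 25.0
```

```bash
cat > row.py <<'E'
import sys
from h import *
# white tops' extent along y on a scan line through the row (z .11), sub-pixel threshold crossings
for f in sys.argv[1:]:
    if f[-1]=='!': f=f[:-1]; shot('top',f)
    t=load(f);g=cv2.cvtColor(t['pixels'],cv2.COLOR_RGB2GRAY).astype(float)
    pr=g[246:258,240:372].mean(0);T=155;e=[]
    for i in range(len(pr)-1):
        if (pr[i]-T)*(pr[i+1]-T)<0: e.append(240+i+(T-pr[i])/(pr[i+1]-pr[i]))
    print(f,[round(1000*onz(t,u,252,.11)[1],1) for u in e])
    print('  plate',np.round(pr[315-240:]).astype(int).tolist())
E
python3 row.py top0 top4 top5 top6!; python3 lev.py .05 .15 .27 .39 .51 .63 .75 .87 .95 1.0
```

```text
top0 [np.float64(198.8), np.float64(162.4), np.float64(153.7), np.float64(120.2), np.float64(110.7), np.float64(73.5)]
  plate [129, 129, 129, 130, 129, 130, 130, 130, 130, 130, 130, 130, 131, 130, 131, 131, 131, 130, 131, 131, 131, 131, 131, 132, 131, 132, 128, 115, 109, 121, 131, 130, 120, 114, 117, 120, 117, 101, 80, 87, 104, 109, 107, 103, 98, 93, 90, 89, 88, 88, 88, 87, 85, 85, 85, 88, 94]
top4 [np.float64(198.9), np.float64(162.4), np.float64(153.8), np.float64(120.2), np.float64(110.7), np.float64(73.4), np.float64(52.1), np.float64(17.1)]
  plate [130, 130, 130, 134, 145, 159, 172, 182, 184, 181, 176, 173, 173, 175, 178, 182, 184, 178, 167, 154, 142, 132, 131, 132, 132, 133, 128, 116, 110, 122, 132, 131, 121, 115, 117, 120, 118, 101, 80, 88, 104, 109, 108, 104, 99, 94, 90, 88, 90, 89, 89, 87, 86, 85, 85, 89, 95]
top5 [np.float64(199.1), np.float64(162.2), np.float64(154.0), np.float64(120.1), np.float64(110.8), np.float64(73.2), np.float64(48.5), np.float64(16.9)]
  plate [122, 120, 118, 120, 129, 140, 153, 164, 169, 170, 169, 170, 172, 175, 179, 183, 184, 179, 168, 156, 144,
[... 250 characters left out ...]
p.float64(110.8), np.float64(73.3), np.float64(47.6), np.float64(29.3)]
  plate [142, 147, 150, 151, 151, 151, 153, 156, 161, 167, 175, 180, 180, 172, 155, 137, 127, 131, 131, 121, 113, 117, 121, 120, 114, 100, 95, 104, 109, 109, 108, 108, 108, 106, 106, 106, 107, 106, 106, 105, 105, 105, 106, 104, 101, 94, 89, 88, 88, 87, 87, 87, 87, 86, 86, 88, 94]
t 19.85 p [ 0.6131 -0.2224  0.1346] r 0.13 q -0.002 pullback force 1.5 F [ 2.6 -1.3 -0.8] open 0.0243
.05 [-0.06, -0.1, 0.03]
.15 [-0.15, -0.3, 0.03]
.27 [-0.23, -0.54, 0.02]
.39 [-0.28, -0.8, 0.02]
.51 [-0.31, -1.05, 0.02]
.63 [-0.3, -1.31, 0.02]
.75 [-0.26, -1.57, 0.02]
.87 [-0.19, -1.82, 0.02]
.95 [-0.12, -1.98, 0.02]
1.0 [-0.08, -2.08, 0.02]
```

>>> step_arm(motion=[[[-0.06, -0.1, 0], 0], [[-0.15, -0.3, 0], 0], [[-0.23, -0.54, 0], 0], [[-0.28, -0.8, 0], 0], [[-0.3, -0.93, 0], 0], [[-0.31, -1.05, 0], 0], [[-0.31, -1.05, 0], 0], [[-0.31, -1.05, 0], 0]])

```text
time: 20.85
tool_pos: [0.547, -0.2405, 0.1345]
tool_rot: [-3.14, -0.002, 1.566]
contact_force: [-0.9, 5.7, 1.8]
opening: 0.0246
grip_force: 25.0
```

```bash
python3 lev.py .6 .68 .76 .84 .92 1.0; python3 row.py top7!
```

```text
t 20.85 p [ 0.547  -0.2405  0.1345] r 0.13 q 0.531 pullback force -0.9 F [-0.9  5.7  1.8] open 0.0246
.6 [0.0, -0.15, 0.03]
.68 [0.02, -0.32, 0.03]
.76 [0.05, -0.49, 0.03]
.84 [0.1, -0.66, 0.03]
.92 [0.16, -0.82, 0.03]
1.0 [0.23, -0.98, 0.03]
top7 [np.float64(199.1), np.float64(160.5), np.float64(157.1), np.float64(122.1), np.float64(116.6), np.float64(77.7), np.float64(75.4), np.float64(39.1)]
  plate [183, 179, 175, 174, 175, 178, 182, 185, 183, 173, 156, 137, 126, 130, 131, 122, 115, 117, 119, 119, 117, 106, 99, 105, 108, 109, 109, 108, 106, 106, 108, 107, 106, 106, 105, 106, 106, 106, 106, 105, 104, 105, 105, 104, 100, 93, 89, 87, 88, 89, 89, 89, 88, 87, 87, 90, 96]
```

>>> step_arm(motion=[[[0.0, -0.08, 0], 0], [[0.0, -0.15, 0], 0], [[0.01, -0.24, 0], 0], [[0.02, -0.32, 0], 0], [[0.02, -0.32, 0], 0], [[0.02, -0.32, 0], 0]])

```text
time: 21.65
tool_pos: [0.5281, -0.2391, 0.1345]
tool_rot: [-3.141, -0.002, 1.566]
contact_force: [1.5, 6.0, 2.1]
opening: 0.0243
grip_force: 25.0
```

```bash
python3 lev.py .68 .76 .84 .92 1.0; python3 row.py top8!
```

```text
t 21.65 p [ 0.5281 -0.2391  0.1345] r 0.1299 q 0.677 pullback force 0.6 F [1.5 6.  2.1] open 0.0243
.68 [-0.0, -0.01, 0.03]
.76 [0.03, -0.18, 0.03]
.84 [0.08, -0.34, 0.03]
.92 [0.13, -0.51, 0.03]
1.0 [0.21, -0.67, 0.03]
top8 [np.float64(201.7), np.float64(162.5), np.float64(161.7), np.float64(124.6), np.float64(119.1), np.float64(81.3), np.float64(77.3), np.float64(41.6)]
  plate [178, 175, 174, 175, 178, 182, 184, 182, 173, 156, 136, 126, 130, 131, 121, 115, 117, 119, 119, 116, 106, 100, 105, 109, 109, 108, 108, 106, 106, 107, 107, 107, 107, 106, 106, 106, 106, 106, 105, 105, 105, 104, 104, 104, 99, 93, 89, 87, 88, 89, 89, 89, 87, 86, 87, 91, 99]
```

>>> step_arm(motion=[[[0.02, -0.09, 0], 0], [[0.03, -0.18, 0], 0], [[0.05, -0.26, 0], 0], [[0.08, -0.34, 0], 0], [[0.08, -0.34, 0], 0], [[0.08, -0.34, 0], 0]])

```text
time: 22.45
tool_pos: [0.5081, -0.2345, 0.1345]
tool_rot: [3.142, -0.002, 1.566]
contact_force: [2.7, 4.9, -0.6]
opening: 0.0243
grip_force: 25.0
```

```bash
python3 lev.py .84 .92 1.0; python3 row.py top9!
```

```text
t 22.45 p [ 0.5081 -0.2345  0.1345] r 0.1299 q 0.835 pullback force 1.1 F [ 2.7  4.9 -0.6] open 0.0243
.84 [0.0, -0.01, 0.03]
.92 [0.06, -0.17, 0.03]
1.0 [0.13, -0.33, 0.03]
top9 [np.float64(204.4), np.float64(126.6), np.float64(122.2), np.float64(84.8), np.float64(78.8), np.float64(44.3)]
  plate [174, 173, 175, 178, 181, 184, 181, 170, 154, 136, 126, 129, 130, 120, 114, 118, 119, 118, 115, 105, 99, 105, 109, 108, 105, 105, 106, 106, 107, 107, 107, 107, 106, 105, 105, 106, 106, 105, 105, 104, 104, 104, 104, 103, 100, 94, 88, 86, 87, 88, 88, 88, 87, 86, 86, 89, 95]
```

>>> step_arm(motion=[[[0.03, -0.09, 0], 0], [[0.06, -0.17, 0], 0], [[0.09, -0.25, 0], 0], [[0.13, -0.33, 0], 0], [[0.13, -0.33, 0], 0], [[0.13, -0.33, 0], 0]])

```text
time: 23.25
tool_pos: [0.4888, -0.2266, 0.1345]
tool_rot: [3.141, -0.002, 1.566]
contact_force: [4.9, 5.0, -0.3]
opening: 0.0243
grip_force: 25.0
```

```bash
python3 row.py top10!;python3 lev.py .9 .8 .7 .6 .5 .4 .3 .2 .1 .02 
```

```text
top10 [np.float64(204.9), np.float64(169.2), np.float64(162.9), np.float64(129.2), np.float64(123.7), np.float64(84.0), np.float64(80.5), np.float64(45.7)]
  plate [173, 174, 176, 180, 184, 183, 175, 161, 145, 136, 134, 132, 128, 123, 119, 118, 119, 115, 103, 98, 105, 109, 107, 104, 102, 104, 104, 106, 107, 107, 107, 107, 106, 106, 105, 106, 106, 106, 104, 105, 105, 104, 103, 103, 98, 92, 88, 88, 88, 88, 88, 89, 87, 86, 86, 89, 95]
t 23.3 p [ 0.4888 -0.2266  0.1345] r 0.1299 q 0.996 pullback force 1.6 F [ 4.4  5.1 -0.2] open 0.0245
.9 [-0.09, 0.19, 0.03]
.8 [-0.15, 0.4, 0.03]
.7 [-0.2, 0.61, 0.03]
.6 [-0.22, 0.82, 0.03]
.5 [-0.22, 1.04, 0.03]
.4 [-0.21, 1.26, 0.03]
.3 [-0.17, 1.47, 0.03]
.2 [-0.1, 1.68, 0.03]
.1 [-0.02, 1.88, 0.03]
.02 [0.06, 2.03, 0.03]
```

>>> step_arm(motion=[[[-0.07, 0.19, 0], 0], [[-0.13, 0.4, 0], 0], [[-0.17, 0.61, 0], 0], [[-0.19, 0.82, 0], 0], [[-0.19, 1.04, 0], 0], [[-0.18, 1.26, 0], 0], [[-0.14, 1.47, 0], 0], [[-0.07, 1.68, 0], 0], [[0.01, 1.88, 0], 0], [[0.08, 2.02, 0], 0]])

```text
time: 24.55
tool_pos: [0.6112, -0.2234, 0.1346]
tool_rot: [3.14, 0.001, 1.566]
contact_force: [1.8, -4.0, -1.5]
opening: 0.0241
grip_force: 25.0
```

```bash
python3 row.py top11!;python3 lev.py .05 .1 .15 .2 .25 .3 .35 .4 .45 .5 .6 .7 
```

```text
top11 [np.float64(205.1), np.float64(169.1), np.float64(163.1), np.float64(129.0), np.float64(123.8), np.float64(83.9), np.float64(80.6), np.float64(62.3), np.float64(54.7), np.float64(48.8)]
  plate [158, 153, 150, 151, 157, 160, 156, 148, 138, 126, 121, 127, 130, 126, 120, 118, 119, 121, 120, 110, 100, 101, 107, 110, 110, 108, 106, 106, 107, 107, 107, 107, 106, 106, 106, 106, 107, 106, 106, 105, 105, 105, 104, 103, 100, 94, 89, 88, 88, 88, 88, 88, 87, 86, 87, 89, 95]
t 24.6 p [ 0.6121 -0.2228  0.1346] r 0.1299 q 0.006 pullback force 1.7 F [ 4.4 -4.2 -2.3] open 0.0246
.05 [-0.05, -0.08, 0.03]
.1 [-0.1, -0.18, 0.03]
.15 [-0.14, -0.28, 0.03]
.2 [-0.18, -0.38, 0.03]
.25 [-0.21, -0.48, 0.02]
.3 [-0.24, -0.59, 0.02]
.35 [-0.26, -0.69, 0.02]
.4 [-0.28, -0.8, 0.02]
.45 [-0.29, -0.91, 0.02]
.5 [-0.3, -1.02, 0.02]
.6 [-0.29, -1.23, 0.02]
.7 [-0.27, -1.45, 0.02]
```

>>> step_arm(motion=[[[-0.05, -0.08, 0], 0], [[-0.1, -0.18, 0], 0], [[-0.14, -0.28, 0], 0], [[-0.18, -0.38, 0], 0], [[-0.21, -0.48, 0], 0], [[-0.24, -0.59, 0], 0], [[-0.24, -0.59, 0], 0], [[-0.24, -0.59, 0], 0]])

```text
time: 25.6
tool_pos: [0.5755, -0.2372, 0.1346]
tool_rot: [3.139, -0.0, 1.566]
contact_force: [4.6, -1.9, -2.1]
opening: 0.0243
grip_force: 25.0
```

```bash
python3 row.py top12!;python3 lev.py .35 .4 .45 .5 .55 .6 .7 
```

```text
top12 [np.float64(205.1), np.float64(169.0), np.float64(163.1), np.float64(129.1), np.float64(123.9), np.float64(83.6), np.float64(80.8), np.float64(45.5)]
  plate [174, 175, 176, 181, 185, 184, 176, 162, 147, 138, 135, 133, 129, 124, 120, 119, 117, 108, 103, 105, 108, 109, 109, 109, 107, 106, 107, 107, 108, 108, 107, 107, 106, 106, 106, 107, 106, 106, 106, 105, 104, 105, 105, 104, 101, 95, 89, 87, 87, 87, 87, 87, 86, 87, 88, 90, 95]
t 25.65 p [ 0.5756 -0.2371  0.1346] r 0.1298 q 0.309 pullback force 4.3 F [ 4.8 -1.8 -2.4] open 0.0243
.35 [-0.02, -0.09, 0.03]
.4 [-0.04, -0.19, 0.03]
.45 [-0.05, -0.3, 0.03]
.5 [-0.06, -0.41, 0.03]
.55 [-0.06, -0.52, 0.03]
.6 [-0.05, -0.63, 0.03]
.7 [-0.03, -0.84, 0.02]
```

>>> step_arm(motion=[[[-0.02, -0.09, 0], 0], [[-0.04, -0.19, 0], 0], [[-0.05, -0.3, 0], 0], [[-0.06, -0.41, 0], 0], [[-0.06, -0.52, 0], 0], [[-0.05, -0.6, 0], 0], [[-0.05, -0.6, 0], 0], [[-0.05, -0.6, 0], 0]])

```text
time: 26.65
tool_pos: [0.5406, -0.2401, 0.1346]
tool_rot: [3.137, 0.001, 1.566]
contact_force: [10.0, -2.4, -5.2]
opening: 0.0242
grip_force: 25.0
```

```bash
python3 row.py top13!;python3 lev.py .6 .65 .7 .75 .8 
```

```text
top13 [np.float64(205.0), np.float64(169.1), np.float64(163.1), np.float64(129.0), np.float64(123.8), np.float64(83.8), np.float64(80.7), np.float64(45.6)]
  plate [174, 174, 176, 180, 184, 184, 176, 161, 145, 136, 134, 133, 128, 123, 119, 115, 108, 104, 107, 109, 109, 108, 105, 106, 106, 106, 107, 106, 106, 107, 107, 108, 106, 106, 105, 106, 106, 106, 106, 105, 104, 104, 105, 104, 100, 93, 88, 87, 87, 88, 89, 88, 87, 87, 86, 89, 95]
t 26.7 p [ 0.5406 -0.2401  0.1346] r 0.1298 q 0.58 pullback force 10.1 F [10.  -2.4 -5.8] open 0.0246
.6 [-0.0, -0.04, 0.03]
.65 [0.01, -0.15, 0.03]
.7 [0.02, -0.26, 0.03]
.75 [0.04, -0.36, 0.03]
.8 [0.07, -0.47, 0.02]
```

>>> step_arm(motion=[[[0.0, -0.08, 0], 0], [[0.01, -0.15, 0], 0], [[0.02, -0.24, 0], 0], [[0.03, -0.33, 0], 0], [[0.03, -0.33, 0], 0], [[0.03, -0.33, 0], 0]])

```text
time: 27.45
tool_pos: [0.5213, -0.2378, 0.1346]
tool_rot: [3.136, -0.0, 1.566]
contact_force: [11.5, 0.3, -6.6]
opening: 0.0242
grip_force: 25.0
```

```bash
python3 lev.py .7 .6 .5 .4 .3 .2 .1 .02 
```

```text
t 27.45 p [ 0.5213 -0.2378  0.1346] r 0.1298 q 0.73 pullback force 11.2 F [11.5  0.3 -6.6] open 0.0242
.7 [-0.01, 0.06, 0.03]
.6 [-0.04, 0.28, 0.03]
.5 [-0.04, 0.5, 0.03]
.4 [-0.02, 0.71, 0.03]
.3 [0.02, 0.92, 0.03]
.2 [0.08, 1.13, 0.03]
.1 [0.16, 1.33, 0.03]
.02 [0.24, 1.49, 0.04]
```

>>> step_arm(motion=[[[-0.01, 0.1, 0], 0], [[-0.04, 0.3, 0], 0], [[-0.04, 0.5, 0], 0], [[-0.02, 0.71, 0], 0], [[0.02, 0.92, 0], 0], [[0.08, 1.13, 0], 0], [[0.16, 1.33, 0], 0], [[0.24, 1.5, 0], 0], [[0.24, 1.5, 0], 0]])

```text
time: 28.58
tool_pos: [0.6106, -0.2238, 0.1346]
tool_rot: [3.138, 0.0, 1.567]
contact_force: [7.9, -1.3, -2.2]
opening: 0.0244
grip_force: 25.0
```

```bash
python3 row.py top14!; python3 lev.py .1 .15 .2 .25 .3 .35
```

```text
top14 [np.float64(205.1), np.float64(169.0), np.float64(163.1), np.float64(129.0), np.float64(123.9), np.float64(83.7), np.float64(80.7), np.float64(60.3), np.float64(55.0), np.float64(48.6)]
  plate [162, 157, 153, 153, 157, 160, 156, 147, 136, 130, 131, 130, 127, 123, 120, 115, 105, 99, 104, 109, 108, 103, 101, 103, 105, 106, 107, 108, 108, 108, 108, 107, 107, 106, 107, 106, 106, 106, 106, 105, 105, 105, 105, 105, 100, 93, 88, 88, 88, 88, 88, 88, 86, 86, 86, 88, 93]
t 28.62 p [ 0.6106 -0.2238  0.1346] r 0.1299 q 0.02 pullback force 7.0 F [ 9.  -1.8 -2.9] open 0.0244
.1 [-0.08, -0.15, 0.03]
.15 [-0.12, -0.25, 0.03]
.2 [-0.16, -0.35, 0.03]
.25 [-0.19, -0.46, 0.03]
.3 [-0.22, -0.56, 0.02]
.35 [-0.25, -0.67, 0.02]
```

>>> step_arm(motion=[[[-0.04, -0.08, 0], 0], [[-0.08, -0.15, 0], 0], [[-0.08, -0.15, 0], 0], [[-0.08, -0.15, 0], 0]])

```text
time: 29.12
tool_pos: [0.6022, -0.2281, 0.1346]
tool_rot: [3.136, -0.001, 1.566]
contact_force: [10.2, 0.9, -3.3]
opening: 0.0243
grip_force: 25.0
```

```bash
python3 row.py top15!; python3 lev.py .1 .15 .2 .25 .3 .35 .02
```

```text
top15 [np.float64(205.1), np.float64(169.0), np.float64(163.1), np.float64(128.9), np.float64(123.9), np.float64(83.7), np.float64(80.7), np.float64(46.9)]
  plate [174, 174, 174, 175, 175, 171, 164, 154, 141, 133, 133, 133, 129, 123, 118, 110, 106, 107, 108, 109, 108, 109, 107, 106, 106, 106, 107, 108, 107, 107, 106, 107, 106, 107, 106, 106, 106, 105, 105, 105, 105, 105, 104, 104, 101, 94, 88, 86, 86, 88, 88, 88, 88, 87, 86, 88, 95]
t 29.18 p [ 0.6022 -0.2281  0.1347] r 0.1299 q 0.093 pullback force 9.8 F [11.  -0.5 -4.6] open 0.0242
.1 [-0.01, -0.01, 0.03]
.15 [-0.05, -0.11, 0.03]
.2 [-0.09, -0.21, 0.03]
.25 [-0.12, -0.32, 0.03]
.3 [-0.15, -0.42, 0.03]
.35 [-0.17, -0.53, 0.02]
.02 [0.07, 0.14, 0.03]
```

>>> step_arm(motion=[[[0.04, 0.07, 0], 0], [[0.08, 0.15, 0], 0], [[0.1, 0.19, 0], 0], [[0.1, 0.19, 0], 0], [[0.1, 0.19, 0], 0]])

```text
time: 29.8
tool_pos: [0.6128, -0.2225, 0.1346]
tool_rot: [3.138, -0.001, 1.566]
contact_force: [8.3, -1.0, -2.6]
opening: 0.0242
grip_force: 25.0
```

```bash
python3 row.py top16!; python3 lev.py .02 0 -.02
```

```text
top16 [np.float64(205.0), np.float64(169.1), np.float64(163.1), np.float64(129.0), np.float64(123.8), np.float64(83.7), np.float64(80.7), np.float64(63.4), np.float64(54.5), np.float64(49.4)]
  plate [156, 151, 148, 152, 156, 158, 154, 145, 133, 127, 128, 130, 127, 122, 120, 116, 104, 99, 105, 109, 107, 103, 101, 104, 105, 106, 107, 107, 107, 108, 108, 107, 106, 106, 106, 106, 105, 105, 106, 105, 105, 105, 105, 104, 100, 93, 88, 87, 88, 88, 88, 87, 87, 86, 86, 88, 93]
t 29.85 p [ 0.6128 -0.2225  0.1346] r 0.13 q 0.0 pullback force 7.3 F [ 8.7 -0.5 -2.7] open 0.0242
.02 [-0.02, -0.04, 0.03]
0 [-0.0, 0.0, 0.03]
-.02 [0.02, 0.04, 0.03]
```

>>> step_arm(motion=[[[0, 0, 0], 0], [[0, 0, 0], 0], [[0, 0, 0], 0], [[0, 0, 0], 0], [[0, 0, 0], 0], [[0, 0, 0], 0]], hand=0)

```text
time: 30.6
tool_pos: [0.6109, -0.2234, 0.1345]
tool_rot: [-3.142, 0.0, 1.566]
contact_force: [0.2, 1.0, -0.2]
opening: 0.0794
grip_force: 0.0
```

```bash
python3 row.py top17!; python3 lev.py;python3 - <<'E'
from h import *
shot('side','side17')
a=cv2.resize(cv2.imread('pics/top17.png')[215:285,240:400],None,fx=3,fy=3,interpolation=cv2.INTER_CUBIC)
b=cv2.resize(cv2.imread('pics/side17.png')[165:325,300:370],None,fx=3.7,fy=3.7,interpolation=cv2.INTER_CUBIC)
h=max(len(a),len(b));pad=lambda i:np.pad(i,((0,h-len(i)),(0,0),(0,0)))
cv2.imwrite('pics/ab17.png',np.hstack([pad(a),pad(b)]))
E
```

```text
top17 [np.float64(205.0), np.float64(169.1), np.float64(163.0), np.float64(129.0), np.float64(123.8), np.float64(83.8), np.float64(80.7), np.float64(62.8), np.float64(51.8), np.float64(51.3)]
  plate [158, 151, 148, 150, 153, 155, 152, 144, 133, 127, 128, 129, 127, 123, 120, 115, 104, 99, 105, 110, 107, 103, 101, 103, 105, 106, 107, 108, 108, 108, 108, 107, 106, 106, 106, 106, 106, 106, 106, 105, 105, 105, 105, 104, 100, 93, 88, 88, 88, 88, 88, 87, 86, 85, 86, 87, 93]
t 30.65 p [ 0.6109 -0.2234  0.1345] r 0.1298 q 0.016 pullback force -1.0 F [-0.9 -0.3  0.2] open 0.0835
```

View pics/ab17.png

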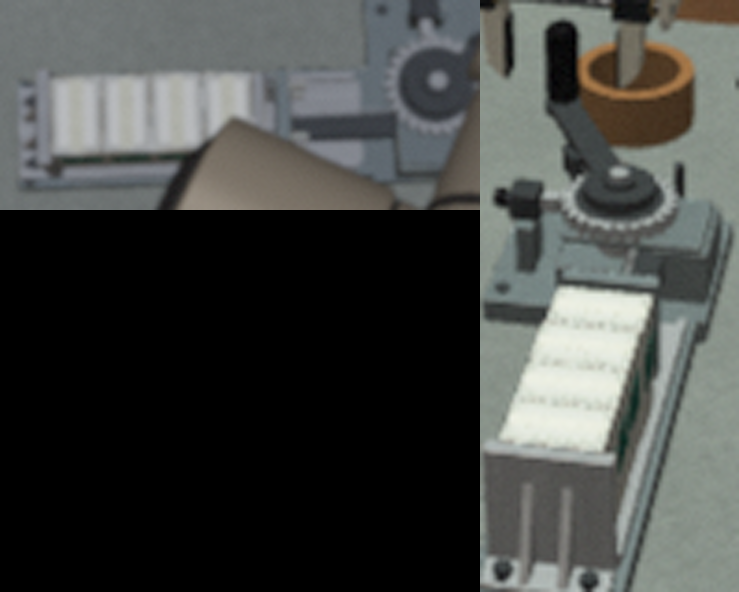

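The row is tight against the stop in both crops. The plate is on the spare, the lever is at the far side with the grip at (562,60), and the profile is unchanged after letting go. Retreating upward.

>>> step_arm(motion=[[[0, 0, 0], 0], [[0, 0, -0.3], 0], [[0, 0, -0.7], 0], [[0, 0, -1.2], 0], [[0, 0, -1.8], 0], [[0, 0, -2.2], 0], [[-0.5, -0.6, -2.2], 0], [[-1.0, -1.3, -2.2], 0], [[-1.5, -2.0, -2.2], 0], [[-2.0, -2.7, -2.2], 0]])

```text
time: 31.95
tool_pos: [0.447, -0.3433, 0.2667]
tool_rot: [3.141, 0.0, 1.566]
contact_force: [0.3, -1.0, -0.6]
opening: 0.0915
grip_force: 0.0
```

```bash
python3 row.py top18!; python3 mv.py; python3 - <<'E'
from h import *
s=fix(shot('side','side18'));t=load('top18')
a=cv2.resize(cv2.imread('pics/top18.png')[195:315,185:455],None,fx=2,fy=2,interpolation=cv2.INTER_CUBIC)
b=cv2.resize(cv2.imread('pics/side18.png')[165:385,290:380],None,fx=2.6,fy=2.6,interpolation=cv2.INTER_CUBIC)
h=max(len(a),len(b));pad=lambda i:np.pad(i,((0,h-len(i)),(0,0),(0,0)))
cv2.imwrite('pics/ab18.png',np.hstack([pad(a),pad(b)]))
for q in(0,.15):
    w=[.5469+.13*np.sin(.532-q),-.1105-.13*np.cos(.532-q),.16];print(q,(proj(t,w)-[185,195])*2,(proj(s,w)-[290,165])*2.6+[540,0])
E
```

```text
top18 [np.float64(205.0), np.float64(169.2), np.float64(163.0), np.float64(129.1), np.float64(123.7), np.float64(83.9), np.float64(80.5), np.float64(45.7)]
  plate [173, 174, 176, 180, 184, 183, 176, 161, 145, 135, 134, 132, 128, 123, 120, 115, 104, 98, 105, 109, 107, 102, 101, 103, 104, 106, 106, 107, 107, 107, 107, 106, 106, 105, 106, 105, 105, 105, 106, 104, 104, 105, 105, 104, 100, 93, 88, 87, 88, 88, 87, 87, 86, 86, 86, 87, 93]
t 32.0 p [ 0.4426 -0.3467  0.2667] rot [-3.138e+00  2.000e-03  1.563e+00] F [-1.7 -3.8 -0.6] q [-0.8   0.4   1.38 -0.    1.37 -0.79]
0 [495.48149372  26.37285561] [621.67192888  19.19542757]
0.15 [503.46224133  40.37903761] [639.46349395  16.85620996]
```

View pics/ab18.png

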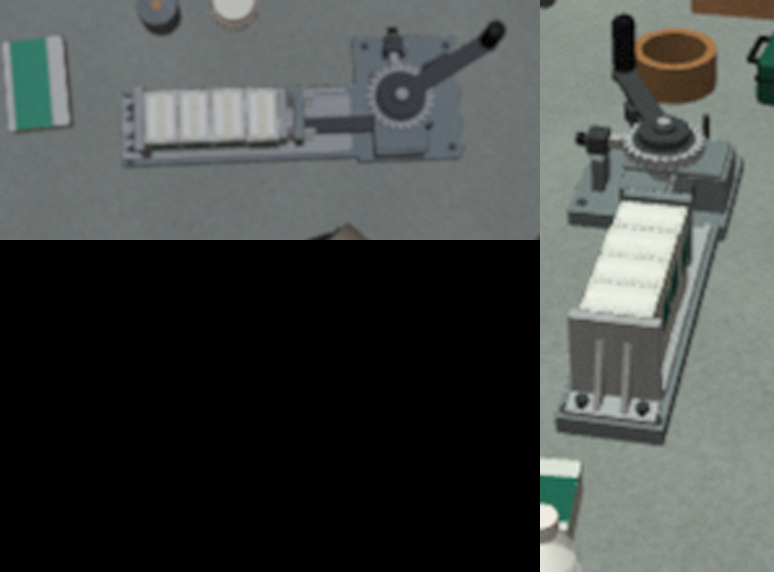

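The last crops show the lever grip at (494,32), matching q≈0 (predicted (495,26)), and the row tight with all boxes upright and bystanders in place. The hold estimate is 6 to 7 mm of plate travel. Handing in.

>>> step_arm(motion=[[[0, 0, 0], 0], [[0, 0, 0], 0], [[0, 0, 0], 0], [[0, 0, 0], 0]])

```text
time: 32.55
tool_pos: [0.449, -0.342, 0.2664]
tool_rot: [-3.141, -0.0, 1.567]
contact_force: [-0.5, 0.4, -1.1]
opening: 0.0918
grip_force: 0.0
```

```bash
python3 -c "
from cell import robot
print(robot.hand_in())"
```

```text
the job is handed in; nothing more can be done
None
```

I handed the job in at about 32.5 s, but the verdict was not shown. The spare box stands in the gap, the row is squeezed against the end stop with the plate an estimated 6–7 mm onto its springs (roughly 55–65 N), and the lever is at its far stop with nothing touched by the robot.

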